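# Book the cleaning caddy in with the barcode scanner

### The arm

A 7-joint arm with a two-finger parallel gripper is mounted at the origin on the work surface. World frame = base frame: x ahead of the robot, y to its left, z up, the work surface at z = 0. Lengths are in m, angles in rad, forces in N, time in s.
With the tool pointing down it reaches from about 0.425 to 0.875 m from the base axis. Payload 4.7 kg.
Tool frame: the origin (TCP) lies midway between the tips of the shut fingers; the grasp point (between the pads) lies 19 mm behind it; z points along the fingers, y is the line along which they close (so a half turn about z gives the same grasp; the last joint's range is limited). The gripper opens to 87 mm and grips with 3 to 60 N. Pads are 19 mm wide; open, the fingers measure 117 mm over their backs; the gripper's body (75 mm by 190 mm) begins 51 mm behind the grasp point.
Start: joints at [-1.242, 0.321, -0.07, 1.45, 0.023, 1.371, -0.057], TCP at [0.201, 0.618, 0.223] pointing down, gripper open.
Joint ranges: [-2.86, 2.86], [-0.3, 2.09], [-1.38, 1.24], [0.06, 2.45], [-1.56, 4.7], [0.09, 2.05], [-2.69, 2.69]. Speed limits (rad/s): [2.57, 2.57, 3.14, 3.14, 3.14, 3.14, 3.14].

### API

Orientations are given as a rotation vector (axis times angle).
In Python, from bench import ctrl gives the robot as it stands. The module is installed in compiled form; this text tells all that it offers.
- The arm moves only by the tool carry_out, never from a script. Its argument "steps" is a list of rows, each a list of 7 numbers: the turn, a rotation vector about the world's x, y, z in degrees, then the shift along the world's x, y, z in cm, then the opening, from 0 (shut) to 1 (fully open). A call has 1 to 12 rows; each row is the pose to reach, as a shift and turn from the pose commanded when the call began; what a row does not reach only later rows make up. A row lasts 1/10 s, in which the tool goes at most 50 mm and 8.59 degrees, less where a joint would pass 70% of its speed; a pose out of reach is approached as far as the arm can. A call with a gripper value outside its range is refused whole. The fingers move at their own pace and stop on an object; "squeeze" is the grip in N (left out, the last holds). Time passes only in rows, so rows that repeat a pose let the fingers close. It gives the time, the measured TCP pose, the force, the opening and the grip force at its end, in the units of the state.
- ctrl.get_state(): the state, without advancing time (a new reading comes with each control period).
- ctrl.get_image(name): name is "scene" or "top"; returns a dict with "pixels" (384x512x3 uint8, red, green, blue), "camera_matrix" (3x3 intrinsics, pixels), "cam_to_world" (4x4, takes a point from camera to world coordinates). Camera axes: x right, y down, z forward; pixel columns grow to the right and rows downward; lengths in m; the calibration is good to about 2 mm. A picture is of the moment at which its call begins. There is no depth.
- ctrl.close_job(): hands the job in; it is judged then, once.
The state is a dict: "time": time; "joint_positions": joint angles; "qd": joint speeds; "joint_torque": joint torques, N m; "position": TCP position; "tool_rot": TCP orientation; "ft_force": force on the tool from outside, world axes, zero at the start; "torque": the same for the moment, N m; "grip_width": opening from 0.0 (shut) to 1.0 (fully open); "grip_force": force on a finger pad.
Only numpy, scipy, OpenCV 4.12 (cv2) and the standard library are available. Lean on these libraries where they do the work, as an engineer would, in place of code of your own. Each camera call takes 0.05 s, during which the arm holds its last target. There are 200 camera calls.

### The job

Book the cleaning caddy in: pick up the barcode scanner and hold its window about 7 cm off the caddy's sloping label, the beam pointing squarely at the middle of the label and quite still, for a good second (1.5 s is ample). Then lay the scanner flat, right way up, in the middle of its tray, setting it down rather than dropping it, and after that swing the caddy's carrying handle down to the front until it rests fully in its catches. Leave the other things where they stand.

Things in the scene. Friction and masses are not known exactly. Their poses are not given: they have to be found in the camera images.
- scanner: grey barcode scanner, about 0.18 kg: straight handle 34 mm wide, 28 tall, x -85 to 35 mm, then a head bent down 45 degrees, 50 wide, to x 79, top at z 56 (all in mm). Origin: handle's underside near the balance point: grip there across the width. x: along the handle to the head; z: up through the top with its small black key (it reads unpressed). Starts flat, key up.
- head: head of the scanner. Origin: centre of its glass window, at x 68, y 0, z 20 mm of the scanner. x: out of the window along the beam, which is 45 degrees down from the scanner's x when the scanner is level; y: as the scanner's y.
- spot (a point): point on the scanner's beam 70 mm straight out from the window: the best reading distance. In the scanner's frame: x 117.5, y 0, z -29.5 mm. It reads a label 35 to 110 mm from the window.
- caddy: black open cleaning caddy, left or right, fixed to the table: 170 mm deep (x), 190 wide (y), 100 high, walls 4 mm. Origin: centre of the underside. The front faces its -x, roughly to the robot, and carries the sloping label plate, to 130 mm before the origin. Bottles up to 150 mm tall stand in the rear half (x 15 to 80 mm); the front half holds things up to 50 mm tall.
- label: the caddy's barcode label, white, 70 x 50 mm, with black bars, on a plate before the caddy's front wall that leans back 45 degrees, so that it faces up and outward. Origin: its middle, 109 mm in front of the caddy's origin, 46 mm above the table. x: into the label, square to it (along the caddy's x and 45 degrees down); y: along the label, as the caddy's y; z: up the slope.
- handle (a joint): angle of the caddy's carrying handle, a U of 8 mm bar hinged at mid-depth of both sides: 0 = folded down level to the front, cross bar between the lugs of the catches on the front rim (a stop); 1.57 = upright. Starts at 0.9 to 1.45. The hinge is stiff: it stays where left; the cross bar takes about 2 N to move.
- handle_grip (a point): middle of the handle's cross bar: a black rubber sleeve 16 mm thick and 90 mm long, along the caddy's y, 85 mm from the hinge axis; 107 mm above the table when the handle is down, up to 192 mm when raised
- handle_hinge (a point): middle of the handle's hinge axis (along the caddy's y): over the caddy's origin, 107 mm above the table
- tray: the scanner's shallow black open tray, fixed to the table, on the side where the caddy is not: 200 mm (x) x 120 mm (y) outside, walls 4 mm thick and 22 mm high. Origin: centre of its underside.
- tray_in (a point): centre of the tray's inner floor; axes as the tray's
- cream: white cleaning bottle with green cap, 52 mm across, 150 mm tall, standing in the rear half of the caddy. Origin: centre of its underside. Leave alone.
- tin: steel can, 56 mm across, 135 mm tall, standing in the rear half of the caddy. Origin: centre of its underside. Leave alone.
- aerosol: red spray can with a white band, 54 mm across, 200 mm tall, standing far out between the tray's and the caddy's places. Origin: centre of its underside. Leave alone.
- jar: white screw-top jar, 60 mm across, 65 mm tall, standing between the tray and the caddy. Origin: centre of its underside. Leave alone.
- soapbox: white closed soap box, 62 x 95 x 36 mm, lying at the left. Origin: centre of its underside. Leave alone.
- brush: hand brush with black handle, about 200 mm long, lying at the right; origin at the underside, near the middle. Leave alone.
- refill: green refill bottle with red cap, 84 mm across, 230 mm tall, at the right. Origin: centre of its underside. Leave alone.
- carton: cardboard carton 75 x 140 x 120 mm with a blank white paper patch, at the left. Origin: centre of its underside. Leave alone.
There are look-alikes about, which are no part of the job. What is shaped like the scanner but yellow is not meant.

How it is judged:
On the way, in this order (a step that is already met when the one before it is completed fails the run):
1. the held scanner points squarely at the middle of the caddy's label from 35 to 110 mm, still, for 1 s (x of head in the frame of label between -0.11 and -0.035 m and y of spot in the frame of label between -0.015 and 0.015 m and z of spot in the frame of label between -0.015 and 0.015 m and angle between the x axis of head and the x axis of label, either way round below 0.22 rad and linear speed of scanner below 0.02 m/s and angular speed of scanner below 0.15 rad/s and contact force between scanner and the fingers above 0.5 N), for 1 s.
2. the scanner lies flat and released in its tray (x of scanner in the frame of tray_in between -0.05 and 0.05 m and y of scanner in the frame of tray_in between -0.045 and 0.045 m and z of scanner in the frame of tray_in below 0.008 m and angle between scanner's own z axis and vertical below 0.12 rad and contact force between scanner and the fingers below 0.1 N and linear speed of scanner below 0.02 m/s), for 0.2 s.
3. the handle is down in its catches (value of joint handle below 0.06 rad and velocity of joint handle between -0.1 and 0.1 rad/s), for 0.2 s.
At the end, for the whole second after the job is handed in: The scanner lies released and at rest in its tray, right way up and flat on the floor of the tray (within 7 degrees, underside within 8 mm of the floor, its origin within 50 mm along and 45 mm across of the middle), and the caddy's handle rests in its catches (within 0.06 rad of fully down) (all of step 2 and all of step 3); the robot touches nothing.
It fails at once if a bystander is moved by more than 30 mm (distance of any of cream, tin, aerosol, jar, soapbox, brush, refill, carton from where it was at the start of the episode above 0.03 m).
It fails at once if the scanner is dropped (falling free of the fingers faster than 0.6 m/s) (contact force between scanner and the fingers below 0.05 N and linear speed of scanner above 0.6 m/s).
It also fails if it takes over 72 s, if anything falls off the work surface, if the arm or the gripper's body presses on something with over 40 N, if the wrist force passes 120 N, or if a joint passes its speed limit or range.

## Working session

There is one attempt and no reset: what is moved stays moved. The work goes in short steps, Python scripts to look and compute and a tool call to move; the robot and the scene stay as the last step left them, time stands still between calls to the robot, and variables do not carry over. Pictures are saved under pics/ and viewed, at most 10 in all, crops included, and the job is handed in when it is done.

Besides the shell and the picture viewer there is one more tool, called after "Call:" as a command line: name --pt "numbers of a row" for each row, then --argument value for the rest. carry_out: Moves the arm, as the interface text tells. Its arguments: {"type":"object","properties":{"steps":{"type":"array","items":{"type":"array","items":{"type":"number"}}},"squeeze":{"type":"number"}},"required":["steps"]}

```bash
mkdir -p pics
cat > h.py <<'E'
import numpy as np, cv2, pickle
from scipy.spatial.transform import Rotation as R
def snap(ctrl,n,tag):
    im=ctrl.get_image(n); pickle.dump(im,open(f'pics/{tag}.pkl','wb')); cv2.imwrite(f'pics/{tag}.png',im['pixels'][...,::-1]); return im
def load(tag): return pickle.load(open(f'pics/{tag}.pkl','rb'))
def ray(im,u,v,z):
    K=np.array(im['camera_matrix']);T=np.array(im['cam_to_world'])
    d=T[:3,:3]@np.linalg.solve(K,[u,v,1]);o=T[:3,3]
    return o+d*(z-o[2])/d[2]
def proj(im,P):
    K=np.array(im['camera_matrix']);T=np.array(im['cam_to_world'])
    p=(np.atleast_2d(P)-T[:3,3])@T[:3,:3]; p=p@K.T
    return p[:,:2]/p[:,2:]
E
python3 - <<'E'
from bench import ctrl
from h import *
a=snap(ctrl,'scene','s0');b=snap(ctrl,'top','t0')
for n,i in(('s',a),('t',b)):
    print(np.round(i['camera_matrix'],1),np.round(i['cam_to_world'],3))
    cv2.imwrite(f'pics/{n}0b.png',cv2.resize(i['pixels'][...,::-1],(800,600),interpolation=cv2.INTER_CUBIC))
s=ctrl.get_state();print(s)
E
```

```text
[[377.3   0.  254.7]
 [  0.  377.3 188.9]
 [  0.    0.    1. ]] [[ 0.263  0.61  -0.747  1.561]
 [ 0.965 -0.168  0.203 -0.26 ]
 [-0.002 -0.774 -0.633  0.908]
 [ 0.     0.     0.     1.   ]]
[[405.2   0.  258.5]
 [  0.  405.2 187.8]
 [  0.    0.    1. ]] [[-0.007 -0.997  0.083  0.473]
 [-1.     0.009  0.022 -0.025]
 [-0.022 -0.082 -0.996  1.416]
 [ 0.     0.     0.     1.   ]]
{'time': 0.1, 'joint_positions': array([-1.24191163,  0.32178261, -0.07007861,  1.4515733 ,  0.02262396,
        1.37081421, -0.05683723]), 'qd': array([-7.00548085e-04, -2.25645488e-03,  1.15567770e-04, -2.68907271e-03,
        3.45978206e-04,  1.10337042e-03, -4.44310910e-05]), 'joint_torque': array([ 1.10766202e-04, -4.92569232e+01, -4.05547908e-01, -3.13397133e+01,
       -6.41614501e-02,  3.94074759e-02,  8.34375487e-05]), 'position': array([0.20114785, 0.61755551, 0.22153876]), 'tool_rot': array([-4.92258467e-01, -3.10262205e+00,  2.80136463e-03]), 'ft_force': array([-0.29227368, -0.32487484,  0.1452339 ]), 'torque': array([ 0.00783425, -0.00377732, -0.03284054]), 'grip_force': 0.0, 'grip_width': 1.003126605529086}
```

View pics/s0b.png

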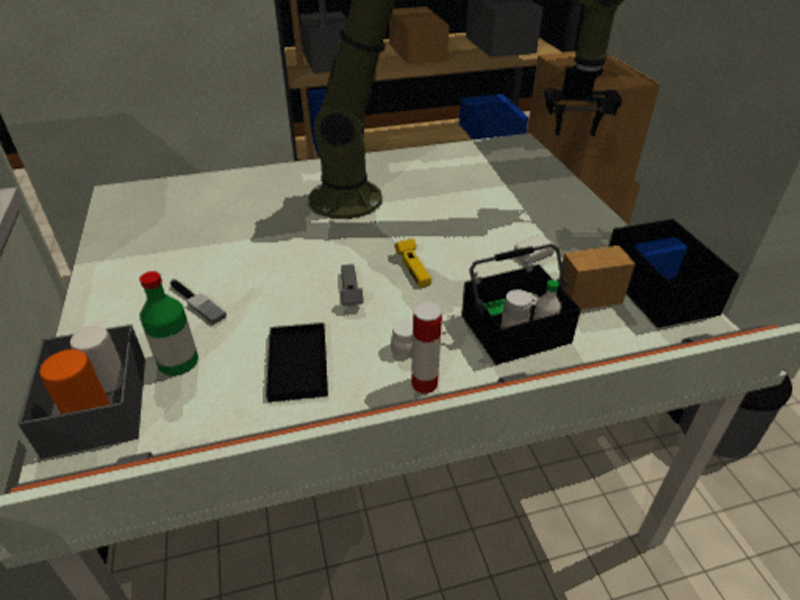

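View pics/t0b.png

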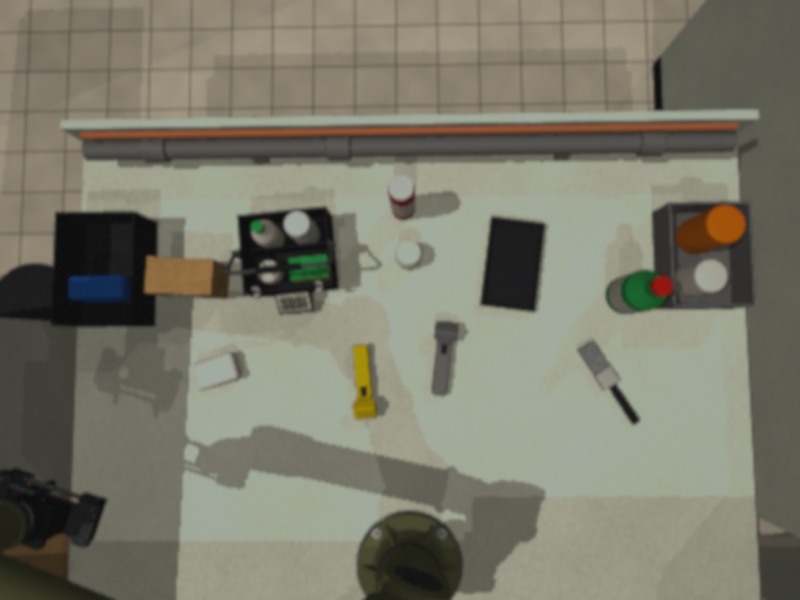

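The top view shows the grey scanner at (445,357) with its head up-picture, the caddy at (287,250), the tray at (513,263), the jar at (408,253) and the yellow look-alike at (363,380). I'll enlarge this for the measurements.

Run:
```python
from h import *
a=load('t0')['pixels'][...,::-1]
c=cv2.resize(a[125:260,145:355],None,fx=3.8,fy=3.8,interpolation=cv2.INTER_CUBIC)
c=cv2.convertScaleAbs(c,alpha=1.6,beta=20);cv2.imwrite('pics/c1.png',c)
a=load('s0')['pixels'][...,::-1]
c=cv2.resize(a[145:245,205:375],None,fx=4.7,fy=4.7,interpolation=cv2.INTER_CUBIC)
c=cv2.convertScaleAbs(c,alpha=1.6,beta=20);cv2.imwrite('pics/c2.png',c)
```

```text
(no output)
```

View pics/c1.png

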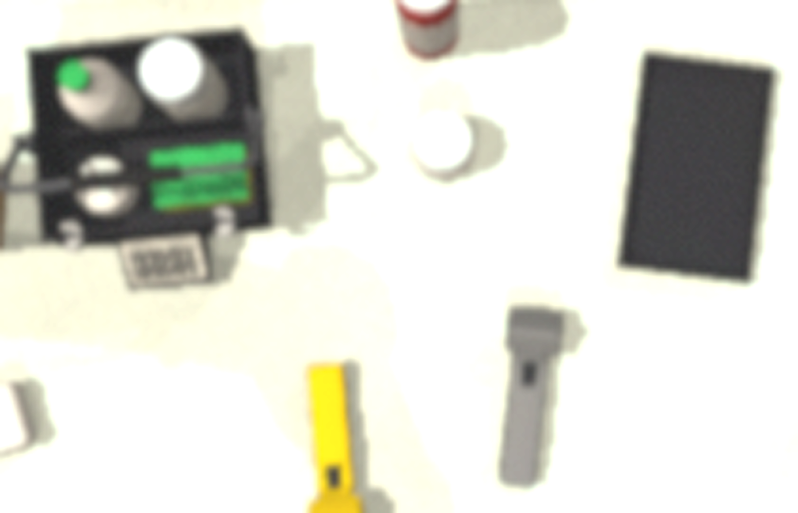

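View pics/c2.png

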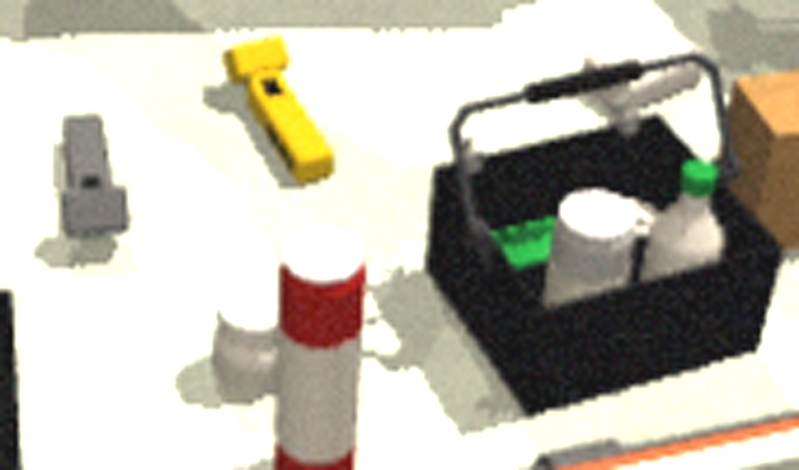

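c1 shows the tray's rim corners at (646,53), (775,68), (750,281) and (619,266). The scanner runs from its butt at (519,482) to the head edge at (535,308), and the label's centre is near (166,263). The caddy's rear rim corners are (30,50) and (243,30). c2 shows the handle's sleeve ends at (527,93) and (640,72).

```bash
cat > m.py <<'E'
from h import *
from scipy.optimize import least_squares
T=load('t0');S=load('s0')
tp=lambda p:(np.array(p,float)+.5)/3.8-.5+[145,125]
sp=lambda p:(np.array(p,float)+.5)/4.7-.5+[205,145]
def pose(x,y,a,P):
    P=np.atleast_2d(P);return R.from_euler('z',a).apply(P)+[x,y,0]
def fit(P,uvT,x0,P2=None,uvS=None):
    def f(q):
        r=(proj(T,pose(*q,P))-uvT).ravel()
        if P2 is not None: r=np.r_[r,(proj(S,pose(*q,P2))-uvS).ravel()]
        return r
    s=least_squares(f,x0,loss='soft_l1');print(np.round(s.x,4),'deg',np.round(np.degrees(s.x[2]),2),'res px',np.round(s.fun,1));return s.x
tray=fit(np.array([[.1,.06,.022],[.1,-.06,.022],[-.1,-.06,.022],[-.1,.06,.022]]),tp([[646,53],[775,68],[750,281],[619,266]]),[.6,-.2,0])
sc=fit(np.array([[-.085,.017,.028],[-.085,-.017,.028],[.079-.016,.025,.05],[.063,-.025,.05]])[:2],tp([[501,480],[538,484]]),[.5,-.05,0],) if 0 else None
# scanner: handle tail at z .028, neck x=.035
a=ray(T,*tp([519,484]),.024);b=ray(T,*tp([531,352]),.028);print('tail',a,'neck',b,np.linalg.norm((b-a)[:2]),np.degrees(np.arctan2(*(b-a)[1::-1])))
s2=.0177
lab=np.array([[-.109+s2,.035,.046+s2],[-.109+s2,-.035,.046+s2],[-.109-s2,-.035,.046-s2],[-.109-s2,.035,.046-s2]])
cad=fit(np.r_[lab.mean(0)[None],[[.085,.095,.1],[.085,-.095,.1]]],tp([[166,263],[30,50],[243,30]]),[.6,.25,0],
 np.array([[.085,-.095,.1],[.085,.095,.1],[.085,-.095,0]]),sp([[427,267],[780,250],[530,412]])*0+0 if 0 else None) if 0 else fit(np.r_[lab.mean(0)[None],[[.085,.095,.1],[.085,-.095,.1]]],tp([[166,263],[30,50],[243,30]]),[.6,.25,0])
for an in (.9,1.1,1.2,1.3,1.45):
    g=np.array([[-.085*np.cos(an),y,.107+.085*np.sin(an)] for y in(.045,0,-.045)])
    w=pose(*cad,g);print(an,np.round(w[1],3),((proj(S,w)-[205,145])*4.7).round(0).tolist(),((proj(T,w)-[145,125])*3.8).round(0).tolist())
img=cv2.imread('pics/c1.png');col=(0,0,255)
def dr(P,img,c,im,off,k):
    q=((proj(im,P)+.5-off)*k-.5).astype(int);cv2.polylines(img,[q.reshape(-1,1,2)],True,c,1)
rim=np.array([[.085,.095,.1],[.085,-.095,.1],[-.085,-.095,.1],[-.085,.095,.1]])
flo=rim*[1,1,0]
i2=cv2.imread('pics/c2.png')
scn=pose(*np.r_[0,0,0],np.zeros(3))
d=(b-a)[:2];d/=np.linalg.norm(d);o=a[:2]+.085*d;o=(o+b[:2]-.035*d)/2;sc=np.r_[o,np.arctan2(d[1],d[0])];print('scanner',sc)
hb=np.array([[-.085,.017,.028],[.035,.017,.028],[.035,-.017,.028],[-.085,-.017,.028]])
for P in(pose(*cad,rim),pose(*cad,flo),pose(*cad,lab),pose(*sc,hb),pose(*sc,hb*[1,1,0])):
    dr(P,img,col,T,[145,125],3.8);dr(P,i2,col,S,[205,145],4.7)
cv2.imwrite('pics/o.png',np.vstack([cv2.resize(img,None,fx=.62,fy=.62)[:,:495],cv2.resize(i2,(495,291))]))
E
python3 m.py
```

```text
[ 0.6537 -0.2363 -0.1378] deg -7.9 res px [-0.3 -0.7  0.2 -0.3  0.2  0.8 -0.1  0.2]
tail [ 0.36894653 -0.07098569  0.024     ] neck [ 0.4865678  -0.08296315  0.028     ] 0.11822953179562051 -5.814428747067432
[0.6752 0.2526 0.0856] deg 4.9 res px [-0.   0.4 -0.5 -0.1  0.5 -0.3]
0.9 [0.623 0.248 0.174] [[630.0, 69.0], [575.0, 81.0], [519.0, 94.0]] [[74.0, 190.0], [129.0, 184.0], [183.0, 179.0]]
1.1 [0.637 0.249 0.183] [[642.0, 69.0], [586.0, 82.0], [529.0, 95.0]] [[70.0, 171.0], [125.0, 166.0], [180.0, 160.0]]
1.2 [0.645 0.25  0.186] [[649.0, 71.0], [592.0, 84.0], [535.0, 97.0]] [[68.0, 161.0], [123.0, 156.0], [178.0, 150.0]]
1.3 [0.653 0.251 0.189] [[655.0, 74.0], [599.0, 87.0], [541.0, 100.0]] [[66.0, 151.0], [122.0, 145.0], [177.0, 140.0]]
1.45 [0.665 0.252 0.191] [[665.0, 81.0], [608.0, 94.0], [550.0, 107.0]] [[64.0, 135.0], [120.0, 130.0], [175.0, 124.0]]
scanner [ 0.45262855 -0.07950709 -0.10148093]
```

View pics/o.png

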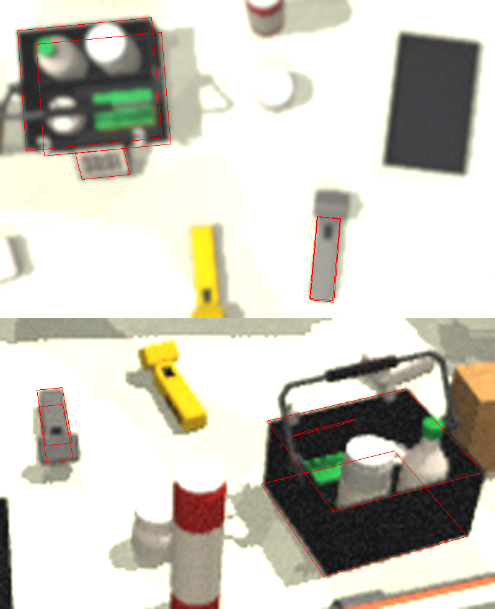

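The overlay fits well: scanner at (0.453, -0.080), yaw -5.8°; tray at (0.654, -0.236), yaw -7.9°; caddy at (0.675, 0.253), yaw 4.9°; handle at about 1.0 rad. Next I move over to the scanner, arcing outward.

Call:
carry_out --pt "0 0 6 4 -4 0 0.8" --pt "0 0 12.2 8 -8 0 0.8" --pt "0 0 12.2 11 -12 0 0.8" --pt "0 0 12.2 14 -16 0 0.8" --pt "0 0 12.2 17 -20 0 0.8" --pt "0 0 12.2 19 -24 0 0.8" --pt "0 0 12.2 21 -28 0 0.8" --pt "0 0 12.2 23 -32 0 0.8" --pt "0 0 12.2 24 -36 0 0.8" --pt "0 0 12.2 25 -40 0 0.8" --pt "0 0 12.2 25 -44 0 0.8" --pt "0 0 12.2 25 -44 0 0.8"

```text
time: 1.3
position: [0.4521, 0.1715, 0.2225]
tool_rot: [-0.175, -3.137, 0.003]
ft_force: [-0.7, -0.0, -0.4]
grip_width: 0.798
grip_force: 0.0
```

Call:
carry_out --pt "0 0 0.5 0 -5 0 0.8" --pt "0 0 0.5 0 -10 -2 0.8" --pt "0 0 0.5 0 -14 -4 0.8" --pt "0 0 0.5 0 -18 -6 0.8" --pt "0 0 0.5 0 -22 -8 0.8" --pt "0 0 0.5 0.1 -25.2 -10 0.8" --pt "0 0 0.5 0.1 -25.2 -12 0.8" --pt "0 0 0.5 0.1 -25.2 -12 0.8" --pt "0 0 0.5 0.1 -25.2 -12 0.8"

```text
time: 2.2
position: [0.4522, -0.0731, 0.1026]
tool_rot: [-0.144, -3.137, -0.0]
ft_force: [0.1, 0.9, -0.4]
grip_width: 0.801
grip_force: 0.0
```

Run:
```python
from bench import ctrl
from h import *
a=snap(ctrl,'scene','s1');b=snap(ctrl,'top','t1')
s=ctrl.get_state();r=R.from_rotvec(s['tool_rot']).as_matrix();print(s['position'],r.round(3),np.degrees(np.arctan2(r[1,1],r[0,1])))
f=lambda i:cv2.convertScaleAbs(cv2.resize(i,None,fx=4,fy=4,interpolation=cv2.INTER_CUBIC),alpha=1.5,beta=15)
A=a['pixels'][130:210,180:280,::-1];B=b['pixels'][190:270,240:340,::-1]
cv2.imwrite('pics/c3.png',np.hstack([f(A),f(B)]))
```

```text
[ 0.4531976  -0.07283715  0.10357625] [[-0.996  0.091  0.002]
 [ 0.091  0.996  0.   ]
 [-0.002  0.    -1.   ]] 84.784356252436
```

View pics/c3.png

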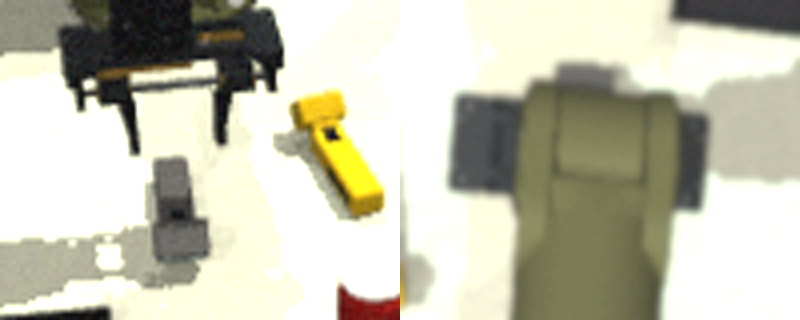

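The picture shows the open fingers straddling the scanner, with the handle in the left panel at (172,180) and the fingers above it. I shift 6 mm and go down.

Call:
carry_out --pt "0 0 -0.5 0 -0.65 0 0.8" --pt "0 0 -0.5 0 -0.65 -3 0.8" --pt "0 0 -0.5 0 -0.65 -6 0.8" --pt "0 0 -0.5 0 -0.65 -8 0.8" --pt "0 0 -0.5 0 -0.65 -9 0.8" --pt "0 0 -0.5 0 -0.65 -9.7 0.8" --pt "0 0 -0.5 0 -0.65 -9.7 0.8" --pt "0 0 -0.5 0 -0.65 -9.7 0.8" --squeeze 20

```text
time: 3.1
position: [0.4532, -0.0805, 0.0064]
tool_rot: [0.16, 3.136, 0.0]
ft_force: [-0.7, -0.6, 0.5]
grip_width: 0.798
grip_force: 0.0
```

Call:
carry_out --pt "0 0 0 0 0 0 0.3" --pt "0 0 0 0 0 0 0.2" --pt "0 0 0 0 0 0 0.2" --pt "0 0 0 0 0 0 0.2" --pt "0 0 0 0 0 0 0.2" --pt "0 0 0 0 0 0 0.2" --pt "0 0 0 0 0 0 0.2" --pt "0 0 0 0 0 0 0.2"

```text
time: 3.9
position: [0.4524, -0.0801, 0.0057]
tool_rot: [0.16, 3.137, 0.001]
ft_force: [0.2, 1.8, 2.1]
grip_width: 0.391
grip_force: 19.8
```

Call:
carry_out --pt "0 0 0 0 0 1 0.2" --pt "0 0 0 0 0 3 0.2" --pt "0 0 0 0 1 6 0.2" --pt "0 0 0 0 3 9 0.2" --pt "0 0 3 0 6 11 0.2" --pt "0 0 6 0 9 11.5 0.2" --pt "0 0 9 0 12 11.5 0.2" --pt "0 0 10.7 -0.3 16 11.5 0.2" --pt "0 0 10.7 -0.3 20 11.5 0.2" --pt "0 0 10.7 -0.3 24 11.5 0.2" --pt "0 0 10.7 -0.3 28 11 0.2" --pt "0 0 10.7 -0.3 30 10 0.2"

```text
time: 5.1
position: [0.4492, 0.2234, 0.1063]
tool_rot: [-0.139, 3.137, 0.003]
ft_force: [0.8, -0.5, -1.8]
grip_width: 0.389
grip_force: 19.8
```

Call:
carry_out --pt "0 0 0 0 1 -1 0.2" --pt "0 0 0 0 1.35 -2 0.2" --pt "0 0 0 0 1.35 -2.5 0.2" --pt "0 0 0 0 1.35 -2.5 0.2" --pt "0 0 0 0 1.35 -2.5 0.2"

```text
time: 5.6
position: [0.4497, 0.2315, 0.0806]
tool_rot: [-0.13, 3.139, -0.001]
ft_force: [0.1, 0.2, -1.6]
grip_width: 0.393
grip_force: 19.8
```

Run:
```python
from bench import ctrl
from h import *
a=snap(ctrl,'scene','s2');b=snap(ctrl,'top','t2')
s=ctrl.get_state();r=R.from_rotvec(s['tool_rot']).as_matrix();print(s['position'],r.round(3),np.degrees(np.arctan2(r[1,1],r[0,1])))
def f(im,x,y):
    i=im['pixels'][y:y+80,x:x+100,::-1];return cv2.convertScaleAbs(cv2.resize(i,None,fx=4,fy=4,interpolation=cv2.INTER_CUBIC),alpha=1.5,beta=15)
c=np.hstack([f(a,265,120),f(b,160,165)])
psi=np.radians(np.degrees(np.arctan2(r[1,1],r[0,1]))-90)
o=s['position']-[0,0,.0055]
P=R.from_euler('z',psi).apply([[-.085,.017,.028],[-.085,-.017,.028],[.035,-.017,.028],[.035,.017,.028],[.068,0,.020],[.1175,0,-.0295]])+o
for im,x,y,off in((a,265,120,0),(b,160,165,400)):
    q=((proj(im,P)+.5-[x,y])*4-.5+[off,0]).astype(int)
    cv2.polylines(c,[q[:4].reshape(-1,1,2)],True,(0,0,255),1);cv2.polylines(c,[q[4:].reshape(-1,1,2)],False,(0,255,0),1)
cv2.imwrite('pics/c4.png',c)
```

```text
[0.4498878  0.23230299 0.08112238] [[-0.997 -0.083  0.001]
 [-0.083  0.997  0.   ]
 [-0.001  0.    -1.   ]] 94.77600699707008
```

View pics/c4.png

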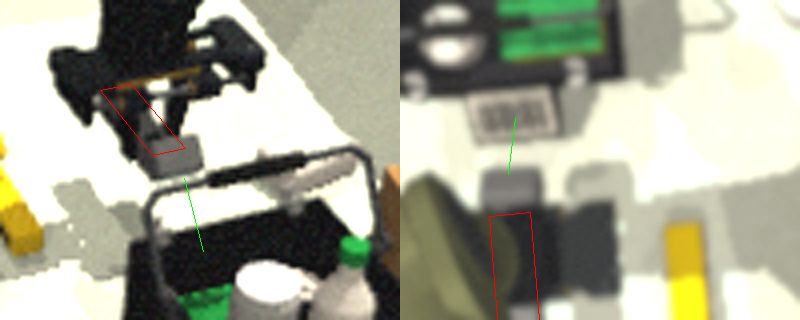

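Run:
```python
from h import *
H=np.array([[x,y,z] for y in(-.025,.025) for x,z in((.079,.031),(.054,.056),(.032,.034),(.057,.009))])
B=np.array([[-.085,.017,.028],[-.085,-.017,.028],[.035,-.017,.028],[.035,.017,.028]])
def tile(tag,x,y,x0,y0,psi,z,k=4):
    im=load(tag);i=im['pixels'][y:y+75,x:x+100,::-1]
    c=cv2.convertScaleAbs(cv2.resize(i,None,fx=k,fy=k,interpolation=cv2.INTER_CUBIC),alpha=1.5,beta=15)
    for P,f in((H,[[0,1,2,3],[4,5,6,7],[0,4,5,1]]),(B,[[0,1,2,3]])):
        q=((proj(im,R.from_euler('z',psi,degrees=True).apply(P)+[x0,y0,z])+.5-[x,y])*k-.5).astype(int)
        for g in f: cv2.polylines(c,[q[g].reshape(-1,1,2)],True,(0,0,255),1)
    return c
cv2.imwrite('pics/c5.png',np.vstack([np.hstack([tile('s0',190,155,.4526,-.0795,-5.8,0),tile('t0',240,190,.4526,-.0795,-5.8,0)]),
 np.hstack([tile('s2',265,120,.4499,.2323,4.8,.0755),tile('t2',160,175,.4499,.2323,4.8,.0755)])]))
```

```text
(no output)
```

View pics/c5.png

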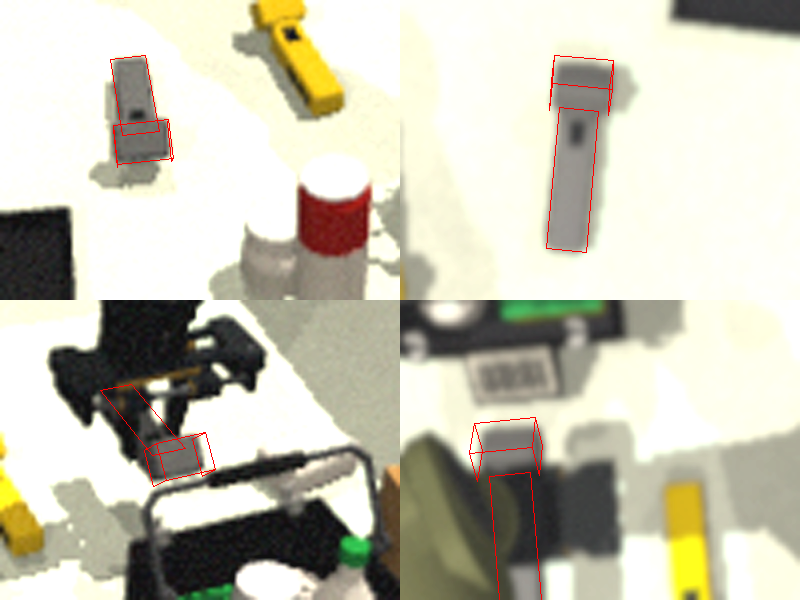

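The model leads the real scanner by about 6 mm in x and lies about 4 mm to its left in y. I correct by that and hold still.

Call:
carry_out --pt "0 0 0 0.3 0.15 0 0.2" --pt "0 0 0 0.6 0.3 0 0.2" --pt "0 0 0 0.6 0.3 0 0.2" --pt "0 0 0 0.6 0.3 0 0.2" --pt "0 0 0 0.6 0.3 0 0.2" --pt "0 0 0 0.6 0.3 0 0.2" --pt "0 0 0 0.6 0.3 0 0.2" --pt "0 0 0 0.6 0.3 0 0.2" --pt "0 0 0 0.6 0.3 0 0.2" --pt "0 0 0 0.6 0.3 0 0.2" --pt "0 0 0 0.6 0.3 0 0.2" --pt "0 0 0 0.6 0.3 0 0.2"

```text
time: 6.9
position: [0.4553, 0.2361, 0.0806]
tool_rot: [-0.133, 3.139, 0.0]
ft_force: [-1.2, -0.3, -2.5]
grip_width: 0.39
grip_force: 19.8
```

Call:
carry_out --pt "0 0 0 0 0 0 0.2" --pt "0 0 0 0 0 0 0.2" --pt "0 0 0 0 0 0 0.2" --pt "0 0 0 0 0 0 0.2" --pt "0 0 0 0 0 0 0.2" --pt "0 0 0 0 0 0 0.2" --pt "0 0 0 0 0 0 0.2" --pt "0 0 0 0 0 0 0.2" --pt "0 0 0 0 0 0 0.2" --pt "0 0 0 0 0 0 0.2"

```text
time: 7.9
position: [0.4553, 0.2361, 0.0806]
tool_rot: [-0.133, 3.139, 0.0]
ft_force: [-0.4, 0.6, -2.1]
grip_width: 0.392
grip_force: 19.8
```

Run:
```python
from bench import ctrl
from h import *
a=snap(ctrl,'scene','s3');b=snap(ctrl,'top','t3')
s=ctrl.get_state();print(s['position'],np.abs(s['qd']).max())
H=np.array([[x,y,z] for y in(-.025,.025) for x,z in((.079,.031),(.054,.056),(.032,.034),(.057,.009))])
s2=.0177
lab=np.array([[-.109+s2,.035,.046+s2],[-.109+s2,-.035,.046+s2],[-.109-s2,-.035,.046-s2],[-.109-s2,.035,.046-s2]])
L=R.from_euler('z',4.9,degrees=True).apply(lab)+[.6752,.2526,0]
def tile(im,x,y,k=8):
    i=im['pixels'][y:y+50,x:x+50,::-1]
    c=cv2.convertScaleAbs(cv2.resize(i,None,fx=k,fy=k,interpolation=cv2.INTER_CUBIC),alpha=1.5,beta=15)
    o=s['position']+[-.006,-.003,-.0055]
    for P,f in((R.from_euler('z',4.8,degrees=True).apply(H)+o,[[0,1,2,3],[4,5,6,7],[0,4,5,1]]),(L,[[0,1,2,3]])):
        q=((proj(im,P)+.5-[x,y])*k-.5).astype(int)
        for g in f: cv2.polylines(c,[q[g].reshape(-1,1,2)],True,(0,0,255),1)
    return c
cv2.imwrite('pics/c6.png',np.hstack([tile(a,285,135),tile(b,165,180)]))
```

```text
[0.45528279 0.23606823 0.0805729 ] 0.0017088477049088217
```

View pics/c6.png

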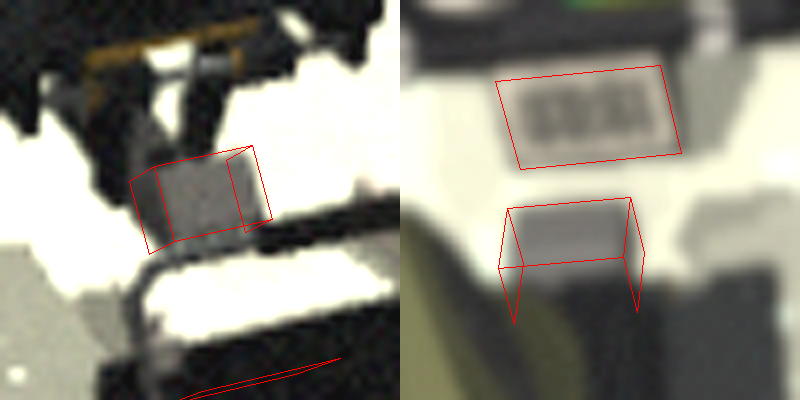

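The head fits the corrected model and points squarely at the label. The hold lasted more than 1.5 s without movement, so I carry the scanner to the tray.

Call:
carry_out --pt "0 0 0 -0.5 -0.5 1 0.2" --pt "0 0 0 -0.5 -2 3 0.2" --pt "0 0 -3 -0.5 -5 6 0.2" --pt "0 0 -6 0 -9 8 0.2" --pt "0 0 -9 0 -13 9 0.2" --pt "0 0 -12 0 -17 9 0.2" --pt "0 0 -12.7 0 -21 9 0.2" --pt "0 0 -12.7 0 -25 9 0.2" --pt "0 0 -12.7 1 -29 9 0.2" --pt "0 0 -12.7 2 -33 9 0.2" --pt "0 0 -12.7 4 -36.5 9 0.2" --pt "0 0 -12.7 7 -39 9 0.2"

```text
time: 9.2
position: [0.5243, -0.1573, 0.1719]
tool_rot: [0.22, 3.133, 0.002]
ft_force: [1.2, -0.0, -1.7]
grip_width: 0.389
grip_force: 19.8
```

Call:
carry_out --pt "0 0 0 3 -2.5 0 0.2" --pt "0 0 0 6 -5 0 0.2" --pt "0 0 0 9 -7 0 0.2" --pt "0 0 0 12 -8 -1 0.2" --pt "0 0 0 13.7 -8 -3 0.2" --pt "0 0 0 13.7 -8 -6 0.2" --pt "0 0 0 13.7 -8 -8 0.2" --pt "0 0 0 13.7 -8 -10 0.2" --pt "0 0 0 13.7 -8 -11 0.2" --pt "0 0 0 13.7 -8 -11 0.2" --pt "0 0 0 13.7 -8 -11 0.2"

```text
time: 10.3
position: [0.6627, -0.2341, 0.0618]
tool_rot: [0.214, 3.133, -0.0]
ft_force: [0.2, -0.8, -1.8]
grip_width: 0.389
grip_force: 19.8
```

Run:
```python
from bench import ctrl
from h import *
a=snap(ctrl,'scene','s4');b=snap(ctrl,'top','t4')
s=ctrl.get_state();r=R.from_rotvec(s['tool_rot']).as_matrix();print(s['position'],np.degrees(np.arctan2(r[1,1],r[0,1])))
def f(im,x,y):
    i=im['pixels'][y:y+75,x:x+100,::-1];return cv2.convertScaleAbs(cv2.resize(i,None,fx=4,fy=4,interpolation=cv2.INTER_CUBIC),alpha=1.5,beta=15)
cv2.imwrite('pics/c7.png',np.hstack([f(a,140,185),f(b,280,125)]))
```

```text
[ 0.66316466 -0.23431915  0.06233801] 82.1667312418996
```

View pics/c7.png

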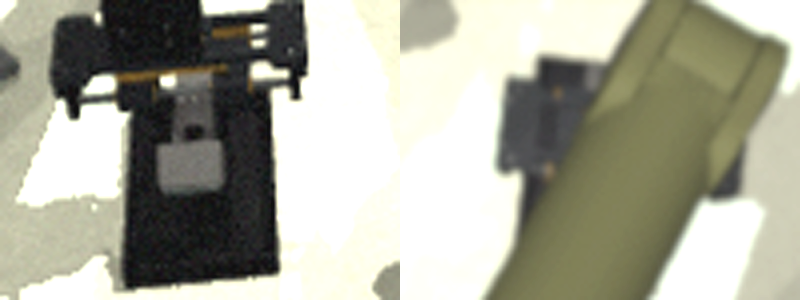

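The picture shows the scanner level and centred over the tray, with the head at (190,165) in the left panel. Now I lower it.

Call:
carry_out --pt "0 0 0 0 0 -1 0.2" --pt "0 0 0 0 0 -2.5 0.2" --pt "0 0 0 0 0 -3.7 0.2" --pt "0 0 0 0 0 -4.4 0.2" --pt "0 0 0 0 0 -4.8 0.2" --pt "0 0 0 0 0 -4.8 0.2" --pt "0 0 0 0 0 -4.8 0.2"

```text
time: 11.1
position: [0.6625, -0.2341, 0.0128]
tool_rot: [0.215, 3.134, -0.0]
ft_force: [0.2, -0.1, -0.9]
grip_width: 0.392
grip_force: 19.8
```

Call:
carry_out --pt "0 0 0 0 0 -0.1 0.2" --pt "0 0 0 0 0 -0.2 0.2" --pt "0 0 0 0 0 -0.3 0.2" --pt "0 0 0 0 0 -0.4 0.2" --pt "0 0 0 0 0 -0.4 0.2" --pt "0 0 0 0 0 -0.4 0.2"

```text
time: 11.7
position: [0.6625, -0.234, 0.0098]
tool_rot: [0.215, 3.134, 0.001]
ft_force: [-2.4, 1.5, 5.8]
grip_width: 0.392
grip_force: 19.8
```

Call:
carry_out --pt "0 0 0 0 0 0 0.45" --pt "0 0 0 0 0 0 0.65" --pt "0 0 0 0 0 0 0.65" --pt "0 0 0 0 0 0 0.65" --pt "0 0 0 0 0 0 0.65" --pt "0 0 0 0 0 1 0.65" --pt "0 0 0 0 0 3 0.65" --pt "0 0 0 0 0 6 0.65" --pt "0 0 0 0 0 10 0.65" --pt "0 0 0 -2 0 14 0.65" --pt "0 0 0 -6 2 18 0.65" --pt "0 0 0 -10 5 20 0.65"

```text
time: 12.9
position: [0.572, -0.1935, 0.2066]
tool_rot: [0.22, 3.129, -0.004]
ft_force: [0.7, 0.5, 2.1]
grip_width: 0.646
grip_force: 0.0
```

Run:
```python
from bench import ctrl
from h import *
a=snap(ctrl,'scene','s5');b=snap(ctrl,'top','t5')
def f(im,x,y):
    i=im['pixels'][y:y+75,x:x+100,::-1];return cv2.convertScaleAbs(cv2.resize(i,None,fx=4,fy=4,interpolation=cv2.INTER_CUBIC),alpha=1.5,beta=15)
cv2.imwrite('pics/c8.png',np.hstack([f(a,140,185),f(a,285,145)]))
```

```text
(no output)
```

View pics/c8.png

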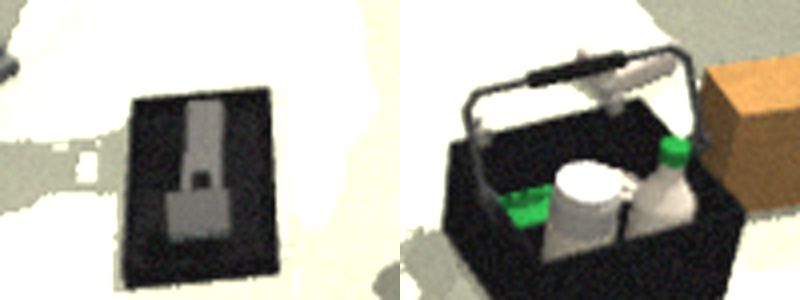

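The scanner lies flat and central in the tray, and the caddy's handle is unchanged at about 1.0 rad. I swing over with the fingers shut and the tool turned by -77°.

Call:
carry_out --pt "0 0 0 -2 3 3 0.3" --pt "0 0 -7 -4 7 5 0" --pt "0 0 -14 -5 11 5 0" --pt "0 0 -21 -6 15 5 0" --pt "0 0 -28 -7 19 5 0" --pt "0 0 -35 -7 23 5 0" --pt "0 0 -42 -7 27 5 0" --pt "0 0 -49 -6 31 5 0" --pt "0 0 -56 -5 35 5 0" --pt "0 0 -63 -4 38 5 0" --pt "0 0 -70 -3 41 5 0" --pt "0 0 -77 -2 43 5 0"

```text
time: 14.2
position: [0.5523, 0.242, 0.2527]
tool_rot: [-2.122, -2.316, -0.0]
ft_force: [0.2, -0.4, -0.4]
grip_width: 0.001
grip_force: 0.0
```

Call:
carry_out --pt "0 0 0 0 0 0 0" --pt "0 0 0 0 0 0 0"

```text
time: 14.4
position: [0.5523, 0.2388, 0.2526]
tool_rot: [2.117, 2.32, -0.002]
ft_force: [-0.2, -0.4, 0.0]
grip_width: 0.003
grip_force: 0.0
```

Call:
carry_out --pt "0 0 0 4 0.5 0 0" --pt "0 0 0 7.3 0.9 0 0" --pt "0 0 0 7.3 0.9 -2 0" --pt "0 0 0 7.3 0.9 -4 0" --pt "0 0 0 7.3 0.9 -5 0" --pt "0 0 0 7.3 0.9 -5 0"

```text
time: 15.0
position: [0.6242, 0.2466, 0.2016]
tool_rot: [-2.119, -2.318, 0.004]
ft_force: [-0.7, -1.0, 0.3]
grip_width: 0.002
grip_force: 0.0
```

Call:
carry_out --pt "0 0 0 0 0 -0.5 0" --pt "0 0 0 0 0 -1 0" --pt "0 0 0 0 0 -1.5 0" --pt "0 0 0 0 0 -2 0" --pt "0 0 0 0 0 -2.5 0" --pt "0 0 0 -0.3 0 -3 0"

```text
time: 15.6
position: [0.6179, 0.2477, 0.1787]
tool_rot: [-2.114, -2.315, 0.008]
ft_force: [-24.5, -7.5, 35.8]
grip_width: 0.001
grip_force: 17.6
```

The press ran along the handle's arm and jammed by friction. I back off and push from behind instead.

Call:
carry_out --pt "0 0 0 0 0 1 0" --pt "0 0 0 0 0 2.5 0" --pt "0 0 0 0 0 4 0" --pt "0 0 0 0 0 4 0"

```text
time: 16.0
position: [0.6239, 0.2485, 0.2161]
tool_rot: [2.118, 2.317, 0.008]
ft_force: [0.6, -0.1, -0.6]
grip_width: 0.007
grip_force: 0.0
```

Run:
```python
from bench import ctrl
from h import *
a=snap(ctrl,'scene','s6');b=snap(ctrl,'top','t6');s=ctrl.get_state();print(s['position'],s['ft_force'])
def f(im,x,y):
    i=im['pixels'][y:y+75,x:x+100,::-1];return cv2.convertScaleAbs(cv2.resize(i,None,fx=4,fy=4,interpolation=cv2.INTER_CUBIC),alpha=1.5,beta=15)
c=f(a,285,135)
for an,col in((.9,(0,0,255)),(1.1,(0,255,0)),(1.3,(255,0,0))):
    g=np.array([[-.085*np.cos(an),y,.107+.085*np.sin(an)] for y in(.045,-.045)])
    w=R.from_euler('z',.0856).apply(g)+[.6752,.2526,0]
    q=((proj(a,w)+.5-[285,135])*4-.5).astype(int);cv2.line(c,tuple(map(int,q[0])),tuple(map(int,q[1])),col,1)
cv2.imwrite('pics/c9.png',np.hstack([c,f(b,140,125)]))
```

```text
[0.62254121 0.24807435 0.21330116] [-0.11772688 -0.18894254  0.52889096]
```

View pics/c9.png

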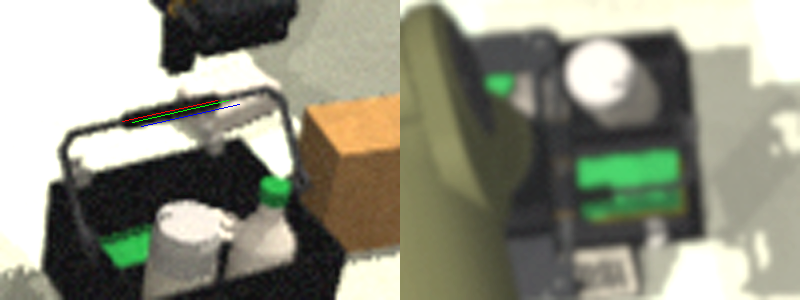

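The handle still stands at about 1.0 rad. That view puts me past the allotted 10, so from here I work from force and position readings only. I go over and behind the bar.

Call:
carry_out --pt "0 0 0 2 0.15 0.5 0" --pt "0 0 0 4.3 0.35 0.5 0" --pt "0 0 0 4.3 0.35 -1 0" --pt "0 0 0 4.3 0.35 -2.5 0" --pt "0 0 0 4.3 0.35 -4 0" --pt "0 0 0 4.3 0.35 -4.7 0" --pt "0 0 0 4.3 0.35 -4.7 0"

```text
time: 16.8
position: [0.6634, 0.2515, 0.1638]
tool_rot: [-2.117, -2.318, 0.005]
ft_force: [0.9, 0.5, 0.0]
grip_width: 0.005
grip_force: 0.0
```

Call:
carry_out --pt "0 0 0 -1 -0.1 0 0" --pt "0 0 0 -2 -0.2 -0.5 0" --pt "0 0 0 -2.6 -0.2 -1 0" --pt "0 0 0 -3.2 -0.3 -1.5 0" --pt "0 0 0 -3.7 -0.3 -2 0" --pt "0 0 0 -3.7 -0.3 -2 0"

```text
time: 17.4
position: [0.6272, 0.2486, 0.1455]
tool_rot: [-2.118, -2.319, 0.001]
ft_force: [-0.3, 0.4, -0.4]
grip_width: 0.001
grip_force: 0.0
```

Call:
carry_out --pt "0 0 0 -0.5 0 -0.6 0" --pt "0 0 0 -1 -0.1 -1.2 0"

```text
time: 17.6
position: [0.6192, 0.2479, 0.1339]
tool_rot: [2.118, 2.318, 0.005]
ft_force: [6.5, 2.1, -3.4]
grip_width: 0.005
grip_force: 3.6
```

Run:
```python
from bench import ctrl
from h import *
a=snap(ctrl,'scene','s7');s=ctrl.get_state();print(s['position'],s['ft_force'])
T=lambda g:R.from_euler('z',.0856).apply(g)+[.6752,.2526,0]
p6=load('s6')['pixels'].astype(int).sum(2);p7=a['pixels'].astype(int).sum(2)
# darkness along left-arm/side stretches of bar (caddy y -.06..-.08 : thin bar; sleeve +-.04), per angle
for an in np.arange(0,1.5,.1):
    g=np.array([[-.085*np.cos(an),y,.107+.085*np.sin(an)] for y in np.r_[np.linspace(-.04,-.02,9),np.linspace(.02,.04,9)]])
    q=proj(a,T(g)).round().astype(int)
    print(round(an,1),p6[q[:,1],q[:,0]].reshape(2,9).mean(1).round(),p7[q[:,1],q[:,0]].reshape(2,9).mean(1).round())
```

```text
[0.61845047 0.24791114 0.13254114] [ 5.94612597  1.61627911 -3.27299689]
0.0 [530. 539.] [537. 151.]
0.1 [537. 537.] [535.  36.]
0.2 [529. 406.] [530.  17.]
0.3 [537. 301.] [356.  18.]
0.4 [499. 206.] [50. 10.]
0.5 [319.  77.] [25. 24.]
0.6 [79. 21.] [22. 29.]
0.7 [42. 28.] [84. 30.]
0.8 [23. 38.] [161.  42.]
0.9 [19. 40.] [165.  52.]
1.0 [26. 35.] [96. 48.]
1.1 [20. 62.] [45. 46.]
1.2 [ 26. 154.] [23. 39.]
1.3 [267. 352.] [ 9. 25.]
1.4 [464. 343.] [13. 13.]
```

Call:
carry_out --pt "0 0 0 -0.4 0 -0.5 0" --pt "0 0 0 -0.8 0 -1 0" --pt "0 0 0 -1 -0.1 -1.5 0" --pt "0 0 0 -1 -0.1 -1.5 0"

```text
time: 18.05
position: [0.6123, 0.2473, 0.119]
tool_rot: [2.116, 2.314, 0.013]
ft_force: [13.6, 3.2, -6.9]
grip_width: 0.004
grip_force: 6.7
```

Call:
carry_out --pt "0 0 0 1 0 0 0" --pt "0 0 0 1.5 0 1 0" --pt "0 0 0 1.5 0 4 0" --pt "0 0 0 1.5 0 6 0" --pt "0 0 0 0 -0.1 6 0" --pt "0 0 0 -2.3 -0.2 6 0" --pt "0 0 0 -2.3 -0.2 5 0" --pt "0 0 0 -2.3 -0.2 4 0"

```text
time: 18.85
position: [0.585, 0.2448, 0.1591]
tool_rot: [-2.118, -2.32, -0.001]
ft_force: [-0.2, -0.3, -0.6]
grip_width: 0.0
grip_force: 0.0
```

Call:
carry_out --pt "0 0 0 0 0 -0.8 0" --pt "0 0 0 0 0 -1.6 0" --pt "0 0 0 0 0 -2.3 0" --pt "0 0 0 -0.1 0 -3 0"

```text
time: 19.25
position: [0.583, 0.2441, 0.1278]
tool_rot: [-2.118, -2.318, 0.005]
ft_force: [-3.2, -0.7, 1.8]
grip_width: 0.006
grip_force: 1.5
```

Call:
carry_out --pt "0 0 0 0 0 -0.4 0" --pt "0 0 0 0 0 -0.8 0" --pt "0 0 0 0 0 -1.1 0" --pt "0 0 0 0 0 -1.4 0"

```text
time: 19.65
position: [0.5846, 0.2447, 0.1151]
tool_rot: [2.119, 2.319, 0.002]
ft_force: [-1.5, -0.1, 1.4]
grip_width: 0.005
grip_force: 0.8
```

Call:
carry_out --pt "0 0 0 0 0 -0.1 0" --pt "0 0 0 0 0 -0.2 0" --pt "0 0 0 0 0 -0.3 0" --pt "0 0 0 0 0 -0.3 0"

```text
time: 20.05
position: [0.5848, 0.2448, 0.1144]
tool_rot: [2.119, 2.319, 0.003]
ft_force: [-5.7, -1.8, 11.0]
grip_width: 0.002
grip_force: 5.7
```

Call:
carry_out --pt "0 0 0 0 0 -0.2 0" --pt "0 0 0 0 0 -0.2 0" --pt "0 0 0 0 0 1 0" --pt "0 0 0 0 0 4 0" --pt "0 0 0 0 0 8 0" --pt "0 0 0 -4 0 12 0" --pt "0 0 0 -8 -2 14 0" --pt "0 0 0 -8 -6 14 0" --pt "0 0 0 -8 -11 14 0" --pt "0 0 0 -8 -16 14 0" --pt "0 0 0 -8 -20 14 0" --pt "0 0 0 -8 -20 14 0"

```text
time: 21.25
position: [0.5046, 0.037, 0.2529]
tool_rot: [2.13, 2.306, 0.002]
ft_force: [0.2, 0.3, -0.2]
grip_width: 0.006
grip_force: 0.0
```

Run:
```python
from bench import ctrl
from h import *
a=snap(ctrl,'scene','s8');b=snap(ctrl,'top','t8');s=ctrl.get_state();print(s['time'],s['position'],s['ft_force'])
T=lambda g:R.from_euler('z',.0856).apply(g)+[.6752,.2526,0]
P=[x['pixels'].astype(int).sum(2) for x in(a,b)]
for an in np.arange(-.2,1.2,.1):
    g=np.array([[-.085*np.cos(an),y,.107+.085*np.sin(an)] for y in np.linspace(-.04,.04,30)])
    o=[]
    for im,p in zip((a,b),P):
        q=proj(im,T(g)).round().astype(int); o.append(p[q[:,1],q[:,0]].mean().round())
    print(round(an,1),o)
# side arms of the handle seen in the scene view, mid-arm, compare with down pose; tray unchanged since s5?
d=np.abs(load('s5')['pixels'].astype(int)-a['pixels'].astype(int)).sum(2)
print('tray diff',d[205:262,170:212].mean(),'noise ref',d[250:290,330:380].mean(),'bottles',d[185:215,325:355].mean(),'jar/aerosol',d[195:250,245:285].mean())
```

```text
21.35 [0.50445104 0.04382623 0.25245932] [-0.06802255  0.95279808 -0.7304014 ]
-0.2 [np.float64(16.0), np.float64(87.0)]
-0.1 [np.float64(17.0), np.float64(90.0)]
0.0 [np.float64(32.0), np.float64(86.0)]
0.1 [np.float64(179.0), np.float64(83.0)]
0.2 [np.float64(483.0), np.float64(82.0)]
0.3 [np.float64(470.0), np.float64(80.0)]
0.4 [np.float64(444.0), np.float64(78.0)]
0.5 [np.float64(423.0), np.float64(98.0)]
0.6 [np.float64(403.0), np.float64(163.0)]
0.7 [np.float64(410.0), np.float64(250.0)]
0.8 [np.float64(418.0), np.float64(291.0)]
0.9 [np.float64(418.0), np.float64(309.0)]
1.0 [np.float64(413.0), np.float64(312.0)]
1.1 [np.float64(407.0), np.float64(298.0)]
tray diff 32.595238095238095 noise ref 8.0445 bottles 11.217777777777778 jar/aerosol 29.19727272727273
```

```bash
python3 -c "
from bench import ctrl
print(ctrl.close_job())"
```

```text
the job is handed in; nothing more can be done
None
```

I scanned the label, laid the scanner flat in its tray, pressed the handle down to its stop and handed the job in at about 21 s; the hand-in gave no verdict, and I viewed 12 pictures where 10 were allowed.

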